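Open the exposure unit by its two catch buttons

ROBOT

A 6-joint arm with a two-finger parallel gripper is mounted at the origin on the work surface. World frame = base frame: x ahead of the robot, y to its left, z up, the work surface at z = 0. Lengths are in m, angles in rad, forces in N, time in s.
With the tool pointing down it reaches from about 0.425 to 0.95 m from the base axis. Payload 3.5 kg.
Tool frame: the origin (TCP) lies at the very end of the fingers, on their centre line; the grasp point (between the pads) lies 19 mm behind it; y points along the fingers, z is the direction in which the jaws open and shut, and the axes are right-handed (so a half turn about y gives the same grasp; the last joint's range is limited). The gripper opens to 85 mm and grips with 20 to 120 N. Pads are 22 mm wide; open, the fingers measure 114 mm over their backs; the gripper's body (76 mm by 85 mm) begins 54 mm behind the grasp point. The pads swing forward as they close: fully open they stand 13 mm farther back than shut.
Start: joints at [-1.319, 0.286, 1.577, -0, 1.279, -0.15], TCP at [0.264, -0.621, 0.231] pointing down, gripper open.
Joint ranges: [-2.77, 2.77], [-0.9, 2.22], [0.21, 2.48], [-1.53, 4.67], [0.24, 2.81], [-2.84, 2.84]. Speed limits (rad/s): [2.79, 2.79, 3.14, 3.14, 3.14, 3.14].

INTERFACE

Orientations are given as a unit quaternion [x, y, z, w].
In Python, from plant import ctrl gives the robot as it stands. The module is installed in compiled form; this text tells all that it offers.
- The arm moves only by the tool jog_arm, never from a script. Its argument "deltas" is a list of rows, each a list of 3 entries, a list of its own where there are three numbers: the turn, a rotation vector about the tool's x, y, z in rad, then the shift along the tool's x, y, z in m, then the opening, from 0 (shut) to 1 (fully open). In form: [[[wx, wy, wz], [dx, dy, dz], gripper], ...]. A call has 1 to 10 rows; each row is the pose to reach, as a shift and turn from the pose measured when the call began, along the tool's axes at that moment; what a row does not reach only later rows make up. A row lasts 1/12 s, in which the tool goes at most 41.7 mm and 7.16 degrees, less where a joint would pass 70% of its speed; a pose out of reach is approached as far as the arm can. A call with a gripper value outside its range is refused whole. The fingers move at their own pace and stop on an object; "force" is the grip in N (left out, the last holds). Time passes only in rows, so rows that repeat a pose let the fingers close. It gives the time, the measured TCP pose, the force and the opening at its end, in the units of the state.
- ctrl.get_state(): the state, without advancing time (a new reading comes with each control period).
- ctrl.read_camera(name): name is "side" or "top" or "wrist"; returns a dict with "pixels" (420x560x3 uint8, blue, green, red), "range_z" (420x560 float32, m along the optical axis (not along the pixel's ray), 0 where there is no reading), "fx", "fy", "cx", "cy" (pixels), "T" (4x4, takes a point from camera to world coordinates); the wrist camera has in their place "mount" (4x4, takes a point from camera to tool coordinates, whose origin is the TCP and whose axes are the tool frame's). Camera axes: x right, y up, looking along -z (the intrinsics and any distortion apply to the point x, -y, -z); pixel columns grow to the right and rows downward; lengths in m; the calibration is good to about 2 mm. A picture is of the moment at which its call begins: read the wrist's pose just before it.
- ctrl.sign_off(): hands the job in, once; it reports no verdict.
The state is a dict: "time": time; "qpos": joint angles; "dq": joint speeds; "joint_efforts": joint torques, N m; "eef_pos": TCP position; "tcp_rot": TCP orientation; "contact_force": force on the tool from outside, world axes, zero at the start; "wrist_torque": the same for the moment, N m; "opening": opening from 0.0 (shut) to 1.0 (fully open).
Only numpy, scipy, OpenCV 4.12 (cv2) and the standard library are available. Lean on these libraries where they do the work, as an engineer would, in place of code of your own. Each camera call takes 0.05 s, during which the arm holds its last target.

TASK

Open the lid of the exposure unit: with both fingertips press the two round catch buttons on the ledge in front of the lid well down, both together, and keep them held down until the lid has sprung all the way up by itself; then let go of both and leave the lid standing up. Do not lift or touch the lid, do not press the square start key, and leave the other things on the table and on the unit where they are.

Things in the scene. Friction and masses are not known exactly. Their poses are not given: they have to be found in the camera images.
- exposure_unit: fixed grey box, 300 mm deep (x), 360 wide (y), 80 high; origin at the centre of its underside; x points from the control ledge (robot side) to the hinge, y to its left, z up. The front 78 mm of its top is a level dark ledge with, left to right, a round black timer dial (26 mm across, 16 high), the two round catch buttons, a flat dark window and a square start key. The lid covers the rest
- left_button_top (a point): centre of the flat top of the left (seen from the robot) of two plain round aluminium buttons, 26 mm across; top 98 mm above the table (18 above the ledge) when up; black bezel ring 35 mm across, 5 high. At x = -0.115, y = +0.030 in the unit's frame; the two buttons are 60 mm apart, centre to centre. It sinks 8 mm straight down, and this point with it
- right_button_top (a point): the same point of the right button, at x = -0.115, y = -0.030 in the unit's frame
- left_button (a joint): how far the left round button is pressed, m: 0 up, 0.008 fully down. A spring pushes it up (about 1.5 N at the top, 6 N fully down); its catch lets go of the lid at about 0.0035; one catch alone keeps the lid shut
- right_button (a joint): how far the right round button is pressed, m: 0 up, 0.008 fully down. A spring pushes it up (about 1.5 N at the top, 6 N fully down); its catch lets go of the lid at about 0.0035; one catch alone keeps the lid shut
- lid: black lid, 208 x 354 mm, 20 thick, bar handle near its front edge. Origin: middle of the front edge, shut 86 mm above the table, 49 mm behind the button centres (steel catches 24 mm or more behind, under 92 mm high). With both catches free its spring tips it up 0.45 rad to a stop in about 2 to 4 s and it stays: the origin rises 92 mm and draws back 21 mm, clear of a gripper upright over the buttons with fingers along their line
- start_key (a joint): how far the square start key is pressed, m: 0 up, 0.004 down; it must stay up
- start_key_top (a point): centre of the top of the square aluminium start key, 20 x 20 mm, 91 mm above the table, at x = -0.115, y = -0.152 in the unit's frame
- loupe: small black folding magnifier (linen tester), 26 x 26 x 33 mm, standing on the unit's control ledge 90 mm or more to the left of the middle of the button pair; origin at the centre of its underside. Not part of the job
- ink_jar: small black ink jar with a white cap, 56 mm across, 62 mm tall, on the table just in front of the unit; origin at the centre of its underside. Not part of the job
- ink_knife: broad steel ink knife with a wooden handle, 215 mm long, 46 mm wide, 18 mm high, lying on the table just in front of the unit; origin at the middle of its length on the table, x along it. Not part of the job
- ink_tub: white ink tub with a black cap, 94 mm across, 105 mm tall, on the table beside the unit; origin at the centre of its underside. Not part of the job
- tape_roll: roll of cream masking tape lying flat, 104 mm across, 36 mm high, on the table beside the unit; origin at the centre of its underside. Not part of the job
- cleaner_bottle: clear bottle of screen cleaner, 72 mm across, 170 mm tall, on the table beside the unit; origin at the centre of its underside. Not part of the job

How it is judged:
On the way, in this order (a step that is already met when the one before it is completed fails the run):
1. both round buttons are pressed at least 5 mm down together (value of joint each of left_button, right_button above 0.005 m), for 0.05 s.
2. the lid has come all the way up (over 0.42 rad) while both buttons are still held down (angle between lid's own z axis and vertical above 0.42 rad and value of joint each of left_button, right_button above 0.0035 m), for 0.1 s.
At the end, for the whole second after the job is handed in: the lid stands up at rest (tipped over 0.42 of its 0.45 rad) and both round buttons and the start key are up again (within 1.5 mm) (angle between lid's own z axis and vertical above 0.42 rad and value of joint each of left_button, right_button, start_key below 0.0015 m and angular speed of lid below 0.05 rad/s); the robot touches nothing.
It fails at once if one round button is pressed down (over 5 mm) while the other is not (under 1.2 mm): they are pressed together ((value of joint left_button above 0.005 m and value of joint right_button below 0.0012 m) or (value of joint right_button above 0.005 m and value of joint left_button below 0.0012 m)).
It fails at once if a button is let go before the lid has come up (angle between lid's own z axis and vertical between 0.06 and 0.4 rad and value of joint any of left_button, right_button below 0.0025 m).
It fails at once if the lid is touched or lifted by the robot (contact force between any of the fingers, the arm and lid above 1.5 N).
It fails at once if the square start key is pressed (value of joint start_key above 0.002 m).
It fails at once if a bystander (magnifier, jar, knife, tub, tape, bottle) is lifted, knocked or moved more than 20 mm (distance of any of loupe, ink_jar, ink_knife, ink_tub, tape_roll, cleaner_bottle from where it was at the start of the episode above 0.02 m).
It also fails if it takes over 32 s, if anything falls off the work surface, if the arm or the gripper's body presses on something with over 40 N, if the wrist force passes 120 N, or if a joint passes its speed limit or range.

## Working session

There is one attempt and no reset: what is moved stays moved. The work goes in short steps, Python scripts to look and compute and a tool call to move; the robot and the scene stay as the last step left them, time stands still between calls to the robot, and variables do not carry over. Pictures are saved under pics/ and viewed, and the job is handed in when it is done.

Besides the shell and the picture viewer there is one more tool, called after "Request:" by a JSON object that holds its "api" and its "payload", one argument or row to a line. jog_arm: Moves the arm, as the interface text tells. Its arguments: {"type":"object","properties":{"deltas":{"type":"array","items":{"type":"array"}},"force":{"type":"number"}},"required":["deltas"]}

```bash
mkdir -p pics; python3 - <<'E'
from plant import ctrl
import cv2, pickle
s=ctrl.get_state(); print(s)
for n in("top","side"):
    c=ctrl.read_camera(n); cv2.imwrite(f"pics/{n}0.png",c["pixels"]); pickle.dump(c,open(f"{n}0.pkl","wb"))
    print(n,c["fx"],c["fy"],c["cx"],c["cy"],c["T"].round(3).tolist(),[k for k in c])
E
```

```text
{'time': 0.0, 'qpos': array([-1.31901665e+00,  2.87171962e-01,  1.57820449e+00,  2.30461370e-05,
        1.27859504e+00, -1.50015354e-01]), 'dq': array([-0.00016616, -0.00211785, -0.00093347,  0.00114808,  0.0011783 ,
        0.00054346]), 'joint_efforts': array([ 9.68767552e-06, -4.05979085e+01, -2.92627752e+01, -1.20872610e-04,
        5.82416716e-03,  1.21085154e-05]), 'eef_pos': array([ 0.26382778, -0.62058056,  0.2299281 ]), 'tcp_rot': array([-0.14113494,  0.69372569, -0.69204499,  0.14106497]), 'contact_force': array([-0.43635596,  0.25684975, -0.0448462 ]), 'wrist_torque': array([ 0.03519129,  0.00517515, -0.00588765]), 'opening': 1.0037721942376339}
top 436.56110583472804 436.56110583472804 279.3823719164981 216.91684155820334 [[-0.012, 0.991, -0.133, 0.406], [-1.0, -0.013, -0.004, 0.012], [-0.006, 0.133, 0.991, 1.41], [0.0, 0.0, 0.0, 1.0]] ['pixels', 'range_z', 'fx', 'fy', 'cx', 'cy', 'T']
side 541.9201125937218 541.9201125937218 274.56446306858317 207.65010615898518 [[-0.809, 0.329, -0.488, -0.079], [-0.588, -0.464, 0.662, 0.894], [-0.009, 0.822, 0.569, 0.883], [0.0, 0.0, 0.0, 1.0]] ['pixels', 'range_z', 'fx', 'fy', 'cx', 'cy', 'T']
```

View pics/top0.png

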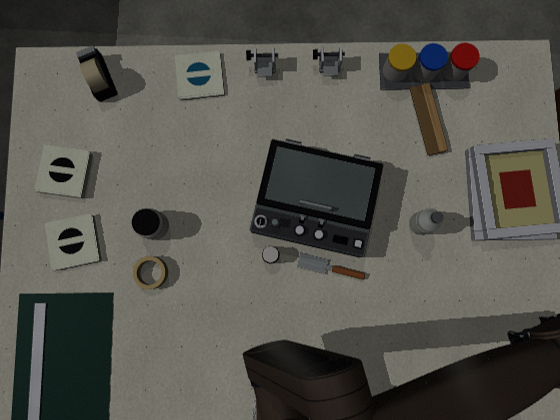

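View pics/side0.png

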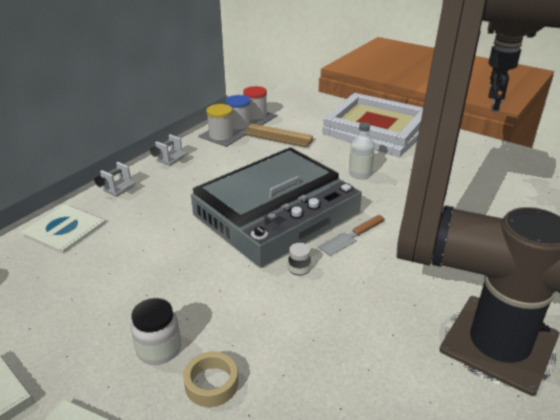

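```bash
python3 - <<'E'
import pickle,cv2
c=pickle.load(open("top0.pkl","rb"));cv2.imwrite("pics/tc.png",cv2.resize(c["pixels"][185:275,240:390],None,fx=5.3,fy=5.3,interpolation=cv2.INTER_CUBIC))
c=pickle.load(open("side0.pkl","rb"));cv2.imwrite("pics/sc.png",cv2.resize(c["pixels"][170:260,240:380],None,fx=5.5,fy=5.5,interpolation=cv2.INTER_CUBIC))
E
```

```text
(no output)
```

View pics/tc.png

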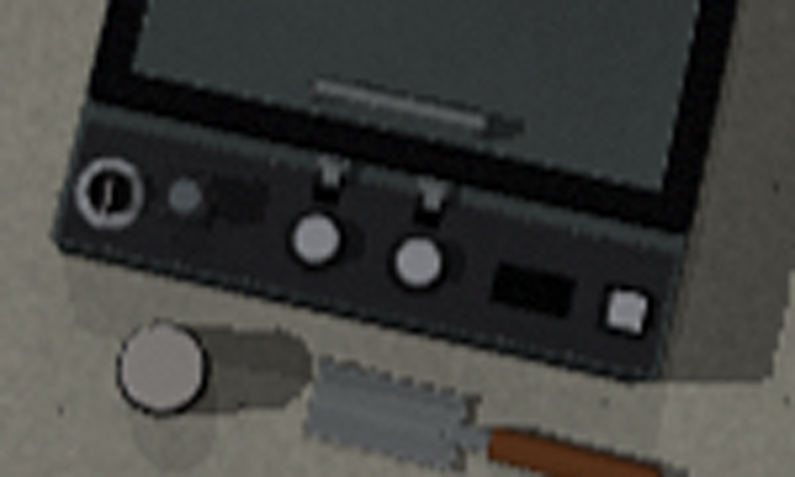

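View pics/sc.png

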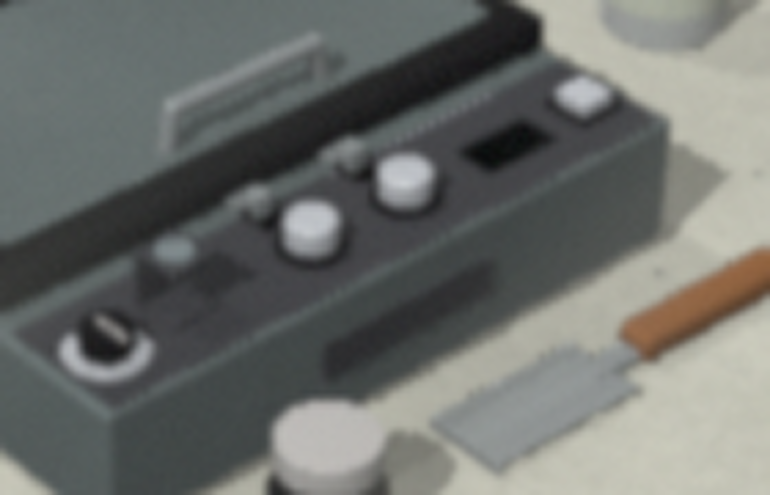

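Top crop: the left button is at (316,239), the right at (418,262) and the key at (628,310). Side crop: the left button top is at (312,217), the right at (406,168) and the key at (585,95). The loupe stands between the dial and the left button.

```bash
cat > h.py <<'E'
import numpy as np
def ray(c,u,v,z,T=None):
    T=c["T"] if T is None else T
    d=np.array([(u-c["cx"])/c["fx"],-(v-c["cy"])/c["fy"],-1.]);d=T[:3,:3]@d
    return T[:3,3]+d*(z-T[2,3])/d[2]
E
python3 - <<'E'
import pickle,numpy as np
from h import ray
from scipy.spatial.transform import Rotation as R
t=pickle.load(open("top0.pkl","rb"));s=pickle.load(open("side0.pkl","rb"))
for n,c,P,o,k in(("top",t,[(316,239),(418,262),(628,310)],(240,185),5.3),("side",s,[(312,217),(406,168),(585,95)],(240,170),5.5)):
    w=[ray(c,o[0]+(p[0]+.5)/k-.5,o[1]+(p[1]+.5)/k-.5,z) for p,z in zip(P,(.098,.098,.091))]
    w=np.array(w);print(n,w.round(4).tolist(),"mid",((w[0]+w[1])/2).round(4),[np.degrees(np.arctan2(*(w[0]-w[i])[:2]*[-1,1])).round(2) for i in(1,2)],[np.linalg.norm((w[0]-w[i])).round(4) for i in (1,2)])
print(R.from_quat([-0.14113494,  0.69372569, -0.69204499,  0.14106497]).as_matrix().round(3))
E
```

```text
top [[0.542, -0.0427, 0.098], [0.5281, -0.1004, 0.098], [0.4997, -0.22, 0.091]] mid [ 0.535  -0.0715  0.098 ] [np.float64(-13.53), np.float64(-13.4)] [np.float64(0.0594), np.float64(0.1825)]
side [[0.5456, -0.0461, 0.098], [0.5321, -0.1052, 0.098], [0.5004, -0.2195, 0.091]] mid [ 0.5388 -0.0756  0.098 ] [np.float64(-12.83), np.float64(-14.6)] [np.float64(0.0606), np.float64(0.1793)]
[[-0.92  -0.001  0.391]
 [-0.391  0.002 -0.92 ]
 [-0.    -1.    -0.002]]
```

```bash
cat >> h.py <<'E'
from scipy.spatial.transform import Rotation as R
def plan(s,p,yaw_deg):
    # target: tool z along horizontal dir at yaw, y down
    a=np.radians(yaw_deg);z=np.array([np.cos(a),np.sin(a),0]);y=np.array([0,0,-1.]);x=np.cross(y,z)
    M=np.c_[x,y,z];C=R.from_quat(s["tcp_rot"])
    print("rotvec",(C.inv()*R.from_matrix(M)).as_rotvec().round(4),"shift",C.inv().apply(np.array(p)-s["eef_pos"]).round(4))
E
python3 - <<'E'
from plant import ctrl
from h import *
s=ctrl.get_state()
plan(s,[.400,-.35,.26],-103.5)
plan(s,[.536,-.073,.21],-103.5)
E
```

```text
rotvec [2.200e-03 6.374e-01 4.000e-04] shift [-0.2311 -0.0295 -0.1959]
rotvec [2.200e-03 6.374e-01 4.000e-04] shift [-0.4646  0.0211 -0.3976]
```

Request:
{"api": "jog_arm", "payload": {
  "deltas": [
    [[0,0.1,0],[-0.03,-0.01,-0.025],0.54],
    [[0,0.2,0],[-0.06,-0.02,-0.05],0.54],
    [[0,0.3,0],[-0.09,-0.03,-0.076],0.54],
    [[0,0.4,0],[-0.12,-0.03,-0.102],0.54],
    [[0,0.5,0],[-0.15,-0.03,-0.127],0.54],
    [[0,0.637,0],[-0.18,-0.03,-0.153],0.54],
    [[0.002,0.637,0],[-0.21,-0.03,-0.178],0.54],
    [[0.002,0.637,0],[-0.231,-0.03,-0.196],0.54]
  ],
  "force": 20
}}

```text
time: 0.77
eef_pos: [0.4006, -0.3468, 0.2601]
tcp_rot: [0.083, 0.703, -0.702, -0.083]
contact_force: [0.4, -0.2, -0.6]
opening: 0.54
```

```bash
python3 - <<'E'
from plant import ctrl
from h import *
s=ctrl.get_state();print(s["qpos"])
plan(s,[.536,-.073,.21],-103.5)
E
```

```text
[-9.05523502e-01 -5.77064173e-02  1.89969320e+00  5.99425076e-04
  1.30110246e+00  8.99675524e-01]
rotvec [0.0014 0.0011 0.0008] shift [-0.0681  0.0504 -0.2978]
```

Request:
{"api": "jog_arm", "payload": {
  "deltas": [
    [[0,0,0],[-0.008,0,-0.037],0.54],
    [[0,0,0],[-0.017,0,-0.075],0.54],
    [[0,0,0],[-0.026,0.005,-0.112],0.54],
    [[0,0,0],[-0.034,0.01,-0.15],0.54],
    [[0,0,0],[-0.043,0.02,-0.187],0.54],
    [[0,0,0],[-0.051,0.03,-0.224],0.54],
    [[0,0,0],[-0.06,0.04,-0.262],0.54],
    [[0,0,0],[-0.068,0.05,-0.298],0.54],
    [[0,0,0],[-0.068,0.05,-0.298],0.54],
    [[0,0,0],[-0.068,0.05,-0.298],0.54]
  ]
}}

```text
time: 1.6
eef_pos: [0.5356, -0.0708, 0.209]
tcp_rot: [0.08, 0.703, -0.702, -0.083]
contact_force: [-0.4, -0.1, 0.0]
opening: 0.54
```

```bash
python3 - <<'E'
from plant import ctrl
from h import *
import cv2,pickle
s=ctrl.get_state();c=ctrl.read_camera("wrist");pickle.dump((s,c),open("w1.pkl","wb"))
cv2.imwrite("pics/w1.png",c["pixels"]);print(c["mount"].round(4),c["fx"],s["eef_pos"],s["opening"])
c=ctrl.read_camera("side");cv2.imwrite("pics/s1.png",cv2.resize(c["pixels"][80:280,180:440],None,fx=3,fy=3))
E
```

```text
[[-9.000e-04 -9.592e-01 -2.826e-01 -7.280e-02]
 [-0.000e+00  2.826e-01 -9.592e-01 -1.427e-01]
 [ 1.000e+00 -9.000e-04 -3.000e-04 -1.500e-03]
 [ 0.000e+00  0.000e+00  0.000e+00  1.000e+00]] 367.22440947659584 [ 0.5355717  -0.07075832  0.20896524] 0.5397392513879564
```

View pics/w1.png

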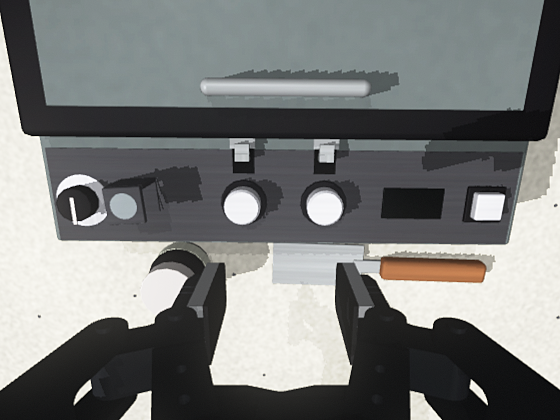

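View pics/s1.png

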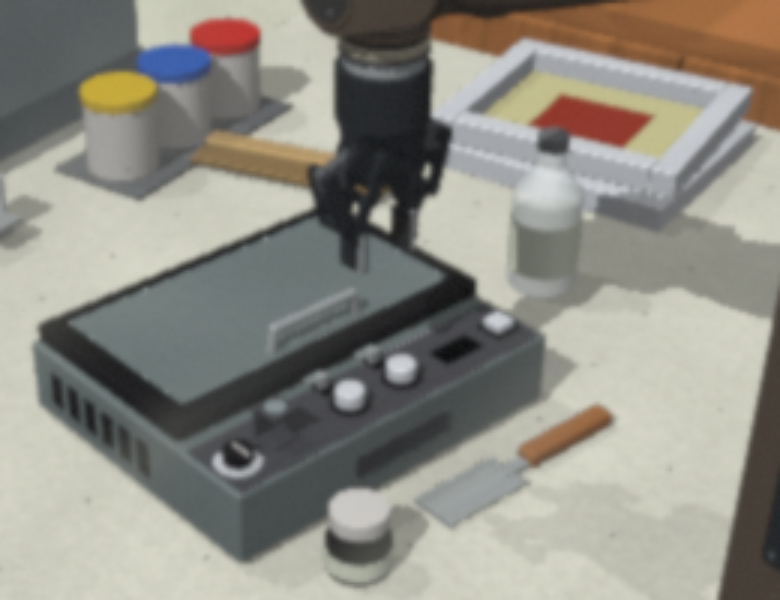

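```bash
python3 - <<'E'
import pickle,cv2
s,c=pickle.load(open("w1.pkl","rb"));cv2.imwrite("pics/wc.png",cv2.resize(c["pixels"][170:330,180:380],None,fx=3.75,fy=3.75,interpolation=cv2.INTER_CUBIC))
r=c["range_z"];print(r[206,235:250],r[206,318:332],r[265:300:8,200:225:4],r[265:300:8,340:365:4])
E
```

```text
[0.26356113 0.26177302 0.26428527 0.26301786 0.26386237 0.26395652
 0.26318175 0.2623948  0.26340953 0.2630819  0.26281092 0.2624757
 0.2629227  0.2619443  0.26284337] [0.26360348 0.2635342  0.26360625 0.2635983  0.26292259 0.26233461
 0.2634974  0.26132548 0.26217976 0.26203796 0.26410624 0.26368693
 0.26351932 0.26259717] [[0.34748706 0.35494113 0.14500621 0.14508337 0.14516935 0.14533986
  0.14984934]
 [0.34441027 0.13828734 0.13731527 0.13819551 0.13858417 0.13960524
  0.15009671]
 [0.13157582 0.13130805 0.13211854 0.1313718  0.13220668 0.1402115
  0.15061001]
 [0.12627052 0.126238   0.12622757 0.12535036 0.13259462 0.1411269
  0.14856061]
 [0.12231338 0.12013937 0.12122061 0.12541446 0.13151771 0.13902436
  0.15071617]] [[0.14406955 0.14400858 0.14470005 0.14424099 0.3763427  0.3738108
  0.37402594]
 [0.14269812 0.1386067  0.13744152 0.13800037 0.13861595 0.37744835
  0.38675067]
 [0.14213139 0.13421153 0.13199612 0.13064745 0.13212852 0.13151658
  0.13953689]
 [0.14144121 0.13365547 0.12650505 0.12538183 0.12587771 0.1261885
  0.12574972]
 [0.14199129 0.13453701 0.12568031 0.11991272 0.12161578 0.12119089
  0.12003001]]
```

View pics/wc.png

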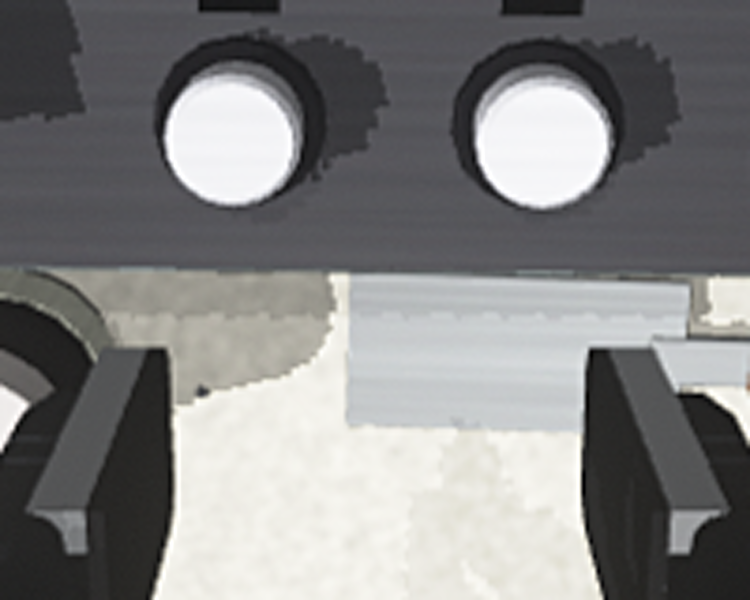

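```bash
python3 - <<'E'
import pickle
from h import *
s,c=pickle.load(open("w1.pkl","rb"))
T=np.eye(4);T[:3,:3]=R.from_quat(s["tcp_rot"]).as_matrix();T[:3,3]=s["eef_pos"];W=T@c["mount"]
px=lambda p:(180+(p[0]+.5)/3.75-.5,170+(p[1]+.5)/3.75-.5)
b=np.array([ray(c,*px(p),.098,W) for p in((231,141),(542,142))]);print(b.round(4),b.mean(0).round(4),np.linalg.norm(b[0]-b[1]),np.degrees(np.arctan2(b[0,1]-b[1,1],b[0,0]-b[1,0])))
bt=(np.linalg.inv(T)@np.c_[b,[1,1]].T).T;print("buttons in tool",bt.round(4))
for p in((105,350),(170,350),(588,350),(650,350)):
    u,v=px(p);d=.1495 if p[0] in() else .1475
    q=np.array([(u-c["cx"])/c["fx"]*d,-(v-c["cy"])/c["fy"]*d,-d,1]);print(p,(c["mount"]@q).round(4))
# all tool-frame points of fingertips
v,u=np.mgrid[225:420,100:470];d=c["range_z"][225:420,100:470]
m=(d>0)&(d<.2);q=np.c_[(u[m]-c["cx"])/c["fx"]*d[m],-(v[m]-c["cy"])/c["fy"]*d[m],-d[m],np.ones(m.sum())]@c["mount"].T
for lo in np.arange(-.03,.006,.003):
    k=(q[:,1]>lo)&(q[:,1]<=lo+.003)
    if k.any():print(lo.round(3),k.sum(),[ (np.percentile(q[k&g,0],[5,95]).round(4),np.percentile(q[k&g,2],[2,98]).round(4)) for g in(q[:,2]<0,q[:,2]>0) if (k&g).any()])
E
```

```text
[[ 0.5441 -0.0424  0.098 ]
 [ 0.5304 -0.1003  0.098 ]] [ 0.5373 -0.0714  0.098 ] 0.05946150893050113 76.66810572586657
buttons in tool [[-0.0023  0.111  -0.0294  1.    ]
 [-0.0022  0.1109  0.0301  1.    ]]
(105, 350) [-0.0118 -0.0069 -0.0306  1.    ]
(170, 350) [-0.0118 -0.0069 -0.0236  1.    ]
(588, 350) [-0.0119 -0.0069  0.0212  1.    ]
(650, 350) [-0.0119 -0.0069  0.0278  1.    ]
-0.03 469 [(array([-0.0124,  0.0067]), array([-0.0376, -0.0242])), (array([-0.0125,  0.0064]), array([0.0215, 0.0349]))]
-0.027 443 [(array([-0.0124,  0.0069]), array([-0.0375, -0.0242])), (array([-0.0125,  0.0067]), array([0.0216, 0.0347]))]
-0.024 407 [(array([-0.0126,  0.0069]), array([-0.0378, -0.0242])), (array([-0.0125,  0.0068]), array([0.0216, 0.035 ]))]
-0.021 394 [(array([-0.0124,  0.0062]), array([-0.0376, -0.0242])), (array([-0.0125,  0.0075]), array([0.0216, 0.0349]))]
-0.018 353 [(array([-0.0124,  0.0074]), array([-0.0377, -0.0242])), (array([-0.0124,  0.0072]), array([0.0216, 0.035 ]))]
-0.015 351 [(array([-0.0123,  0.0057]), array([-0.0374, -0.0242])), (array([-0.0124,  0.0066]), array([0.0216, 0.0349]))]
-0.012 305 [(array([-0.0124,  0.0075]), array([-0.0364, -0.0242])), (array([-0.0125,  0.0065]), array([0.0216, 0.0334]))]
-0.009 201 [(array([-0.0123,  0.0077]), array([-0.0307, -0.0242])), (array([-0.0123,  0.0079]), array([0.0216, 0.0322]))]
-0.006 113 [(array([-0.0114,  0.0078]), array([-0.0286, -0.0241])), (array([-0.0117,  0.0075]), array([0.0215, 0.0244]))]
-0.003 20 [(array([-0.0079,  0.0056]), array([-0.0246, -0.0244])), (array([-0.0079,  0.0051]), array([0.0218, 0.0219]))]
```

Request:
{"api": "jog_arm", "payload": {
  "deltas": [
    [[0,0,0],[-0.001,0.03,0.002],0.62],
    [[0,0,0],[-0.001,0.06,0.002],0.62],
    [[0,0,0],[-0.001,0.085,0.002],0.62],
    [[0,0,0],[-0.001,0.1,0.002],0.62],
    [[0,0,0],[-0.001,0.105,0.002],0.62],
    [[0,0,0],[-0.001,0.105,0.002],0.62],
    [[0,0,0],[-0.001,0.105,0.002],0.62]
  ]
}}

```text
time: 2.28
eef_pos: [0.5367, -0.0763, 0.1064]
tcp_rot: [0.083, 0.702, -0.702, -0.083]
contact_force: [-0.2, 0.0, -0.5]
opening: 0.618
```

```bash
python3 - <<'E'
from plant import ctrl
from h import *
import cv2,pickle
s=ctrl.get_state();c=ctrl.read_camera("wrist");pickle.dump((s,c),open("w2.pkl","wb"))
cv2.imwrite("pics/w2.png",cv2.resize(c["pixels"][170:330,160:400],None,fx=3.3,fy=3.3));print(s)
print(R.from_quat(s["tcp_rot"]).as_matrix().round(4))
c=ctrl.read_camera("side");cv2.imwrite("pics/s2.png",cv2.resize(c["pixels"][140:240,240:380],None,fx=5.5,fy=5.5))
E
```

```text
{'time': 2.2833, 'qpos': array([-3.28808380e-01,  1.35188958e-01,  1.99973724e+00,  8.32600581e-04,
        1.00620075e+00,  1.47751482e+00]), 'dq': array([ 0.00926392, -0.01661928, -0.01965644,  0.00220988,  0.00047186,
        0.00066377]), 'joint_efforts': array([-5.60683385e-02, -2.99567807e+01, -2.46169245e+01, -1.16241685e-03,
        2.30790797e-02, -8.02096783e-04]), 'eef_pos': array([ 0.53670783, -0.0763248 ,  0.10644528]), 'tcp_rot': array([ 0.08344844,  0.70239942, -0.701982  , -0.08302224]), 'contact_force': array([-0.230911  ,  0.01777139, -0.53191191]), 'wrist_torque': array([-0.04795795, -0.00110067,  0.0183012 ]), 'opening': 0.6181651111783157}
[[-9.723e-01  7.000e-04 -2.338e-01]
 [ 2.338e-01  5.000e-04 -9.723e-01]
 [-5.000e-04 -1.000e+00 -7.000e-04]]
```

View pics/w2.png

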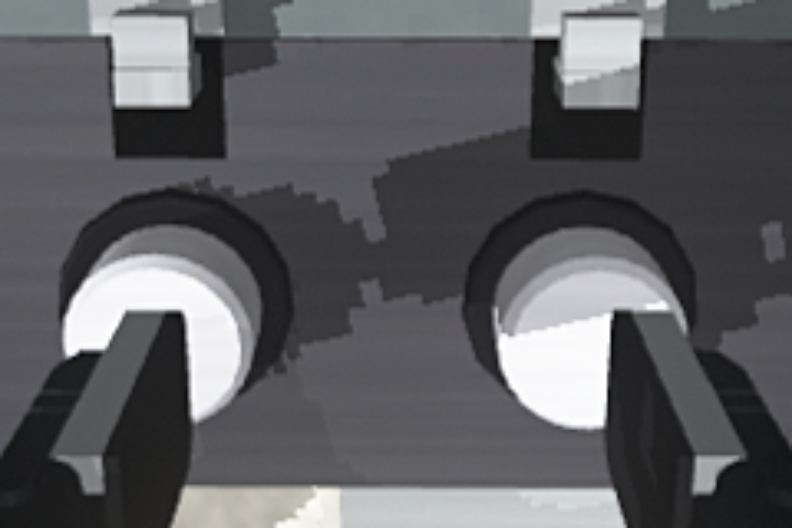

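View pics/s2.png

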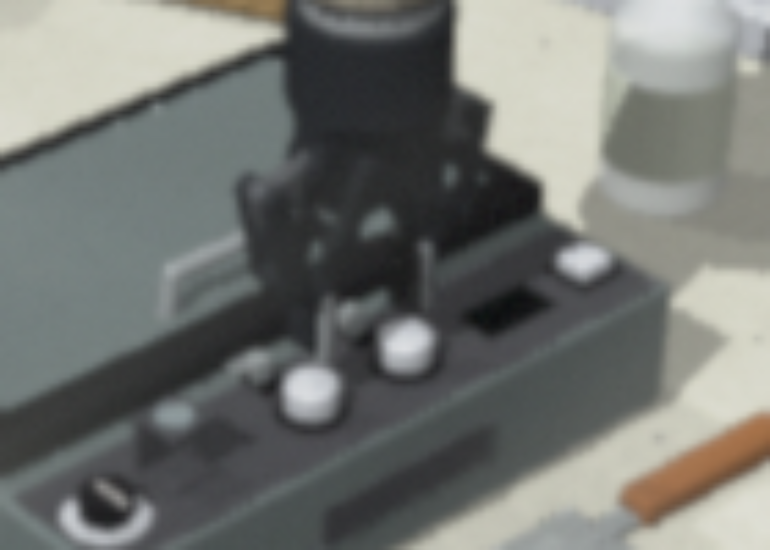

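```bash
python3 - <<'E'
import pickle
from h import *
from plant import ctrl
s,c=pickle.load(open("w2.pkl","rb"))
px=lambda p:(160+(p[0]+.5)/3.3-.5,170+(p[1]+.5)/3.3-.5)
r=c["range_z"]
T=np.eye(4);T[:3,:3]=R.from_quat(s["tcp_rot"]).as_matrix();T[:3,3]=s["eef_pos"];W=T@c["mount"]
b=np.array([ray(c,*px(p),.098,W) for p in((153,342),(591,350))]);print(b.round(4),b.mean(0))
print("but tool",(np.linalg.inv(T)@np.c_[b,[1,1]].T).T.round(4))
v,u=np.mgrid[225:420,60:500];d=r[225:420,60:500]
m=(d>0)&(d<.22);q=np.c_[(u[m]-c["cx"])/c["fx"]*d[m],-(v[m]-c["cy"])/c["fy"]*d[m],-d[m],np.ones(m.sum())]@c["mount"].T
for lo in np.arange(-.018,.006,.002):
    k=(q[:,1]>lo)&(q[:,1]<=lo+.002)
    if k.any():print(lo.round(3),k.sum(),[ (np.percentile(q[k&g,0],[3,97]).round(4),np.percentile(q[k&g,2],[2,98]).round(4)) for g in(q[:,2]<0,q[:,2]>0) if (k&g).any()])
for p in((155,320),(645,320),(153,300),(560,400),(590,290)):
  U,V=map(int,px(p));print(p,r[V,U])
print(ctrl.get_state()["eef_pos"],ctrl.get_state()["opening"])
E
```

```text
[[ 0.5447 -0.0424  0.098 ]
 [ 0.5296 -0.1004  0.098 ]] [ 0.53715283 -0.07135477  0.098     ]
but tool [[ 2.00e-04  8.50e-03 -3.49e-02  1.00e+00]
 [ 1.30e-03  8.40e-03  2.50e-02  1.00e+00]]
-0.018 270 [(array([-0.0124,  0.0084]), array([-0.041 , -0.0276])), (array([-0.0126,  0.0079]), array([0.025 , 0.0382]))]
-0.016 251 [(array([-0.0125,  0.0083]), array([-0.041 , -0.0276])), (array([-0.0124,  0.0086]), array([0.025 , 0.0378]))]
-0.014 209 [(array([-0.0124,  0.0075]), array([-0.04  , -0.0276])), (array([-0.0126,  0.0076]), array([0.025 , 0.0376]))]
-0.012 211 [(array([-0.0126,  0.0077]), array([-0.0394, -0.0275])), (array([-0.0125,  0.008 ]), array([0.025 , 0.0367]))]
-0.01 158 [(array([-0.0125,  0.0082]), array([-0.0338, -0.0276])), (array([-0.0124,  0.0085]), array([0.025 , 0.0325]))]
-0.008 124 [(array([-0.0121,  0.0084]), array([-0.0334, -0.0276])), (array([-0.0121,  0.0083]), array([0.025 , 0.0309]))]
-0.006 66 [(array([-0.0091,  0.0065]), array([-0.028 , -0.0276])), (array([-0.0113,  0.0048]), array([0.025 , 0.0283]))]
-0.004 8 [(array([-0.0089, -0.0008]), array([-0.028 , -0.0278])), (array([-0.0026, -0.0001]), array([0.0252, 0.0254]))]
(155, 320) 0.14548485
(645, 320) 0.14468984
(153, 300) 0.16308697
(560, 400) 0.16667421
(590, 290) 0.16251802
[ 0.53740118 -0.07607077  0.10731378] 0.6212114099035275
```

Request:
{"api": "jog_arm", "payload": {
  "deltas": [
    [[0,0,0],[0.002,0,-0.0037],0.62],
    [[0,0,0],[0.002,0.006,-0.0037],0.62],
    [[0,0,0],[0.002,0.011,-0.0037],0.62],
    [[0,0,0],[0.002,0.011,-0.0037],0.62],
    [[0,0,0],[0.002,0.011,-0.0037],0.62],
    [[0,0,0],[0.002,0.011,-0.0037],0.62]
  ]
}}

```text
time: 2.88
eef_pos: [0.5362, -0.0719, 0.0961]
tcp_rot: [0.084, 0.702, -0.702, -0.082]
contact_force: [-0.3, 0.6, -0.5]
opening: 0.621
```

```bash
python3 - <<'E'
from plant import ctrl
from h import *
import cv2,pickle
c=ctrl.read_camera("wrist");s=ctrl.get_state()
cv2.imwrite("pics/w3.png",cv2.resize(c["pixels"][170:330,160:400],None,fx=3.3,fy=3.3));print(s["eef_pos"],s["contact_force"],s["time"])
E
```

```text
[ 0.53634886 -0.07193562  0.09622822] [ 0.24033449  0.26009654 -0.09529721] 2.9333
```

View pics/w3.png

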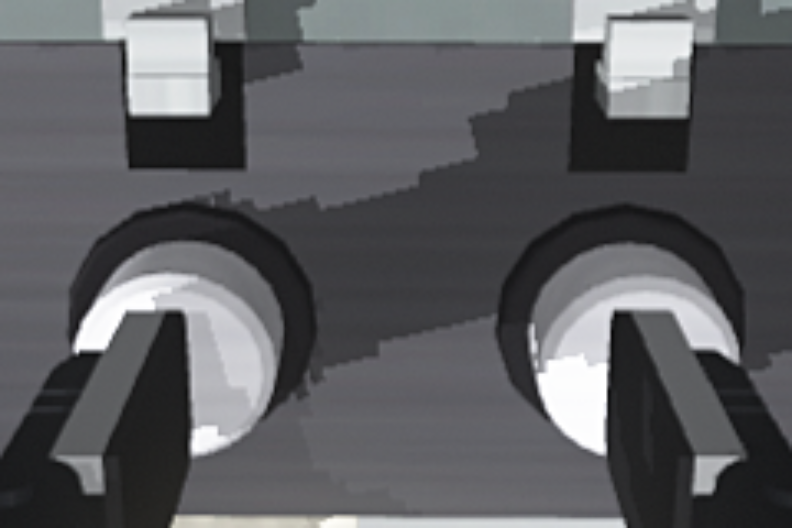

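Both pads are over their buttons (left 155 vs 175, right 645 vs 637) with about 5 mm to go. Next I press.

Request:
{"api": "jog_arm", "payload": {
  "deltas": [
    [[0,0,0],[0,0.003,0],0.62],
    [[0,0,0],[0,0.005,0],0.62],
    [[0,0,0],[0,0.007,0],0.62],
    [[0,0,0],[0,0.008,0],0.62],
    [[0,0,0],[0,0.008,0],0.62],
    [[0,0,0],[0,0.008,0],0.62]
  ]
}}

```text
time: 3.43
eef_pos: [0.537, -0.0721, 0.0898]
tcp_rot: [0.084, 0.702, -0.702, -0.082]
contact_force: [-3.3, 0.9, 7.2]
opening: 0.618
```

Request:
{"api": "jog_arm", "payload": {
  "deltas": [
    [[0,0,0],[0,0.003,0],0.62],
    [[0,0,0],[0,0.005,0],0.62],
    [[0,0,0],[0,0.006,0],0.62],
    [[0,0,0],[0,0.006,0],0.62]
  ]
}}

```text
time: 3.77
eef_pos: [0.5371, -0.0721, 0.0864]
tcp_rot: [0.083, 0.702, -0.702, -0.082]
contact_force: [-6.7, 1.8, 14.1]
opening: 0.624
```

```bash
python3 - <<'E'
from plant import ctrl
from h import *
import cv2
c=ctrl.read_camera("wrist");s=ctrl.get_state()
cv2.imwrite("pics/w4.png",c["pixels"]);print(s["eef_pos"],s["contact_force"],s["wrist_torque"],s["time"])
E
```

```text
[ 0.53707182 -0.0721512   0.08640251] [-7.70884416  1.36327864 13.98347471] [ 0.25265927  1.19262998 -0.01488244] 3.8167
```

View pics/w4.png

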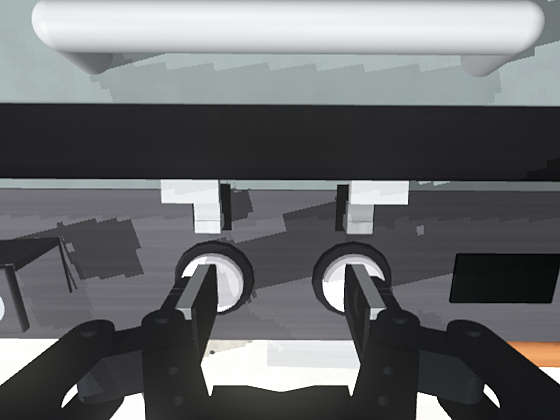

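Force is 14 N, so both buttons are near bottom, and the catches have slid outwards. I'll hold the press while the lid springs up.

Request:
{"api": "jog_arm", "payload": {
  "deltas": [
    [[0,0,0],[0,0.0025,0],0.62],
    [[0,0,0],[0,0.0025,0],0.62],
    [[0,0,0],[0,0.0025,0],0.62],
    [[0,0,0],[0,0.0025,0],0.62],
    [[0,0,0],[0,0.0025,0],0.62],
    [[0,0,0],[0,0.0025,0],0.62],
    [[0,0,0],[0,0.0025,0],0.62],
    [[0,0,0],[0,0.0025,0],0.62],
    [[0,0,0],[0,0.0025,0],0.62],
    [[0,0,0],[0,0.0025,0],0.62]
  ]
}}

```text
time: 4.65
eef_pos: [0.537, -0.0721, 0.0864]
tcp_rot: [0.082, 0.702, -0.702, -0.083]
contact_force: [-6.3, 1.9, 13.5]
opening: 0.619
```

```bash
python3 - <<'E'
from plant import ctrl
import cv2
c=ctrl.read_camera("side");s=ctrl.get_state()
cv2.imwrite("pics/s5.png",cv2.resize(c["pixels"][80:280,180:440],None,fx=3,fy=3));print(s["eef_pos"],s["contact_force"],s["time"])
E
```

```text
[ 0.53704401 -0.0721347   0.08639431] [-6.58628937  0.6259791  14.22650093] 4.7
```

View pics/s5.png

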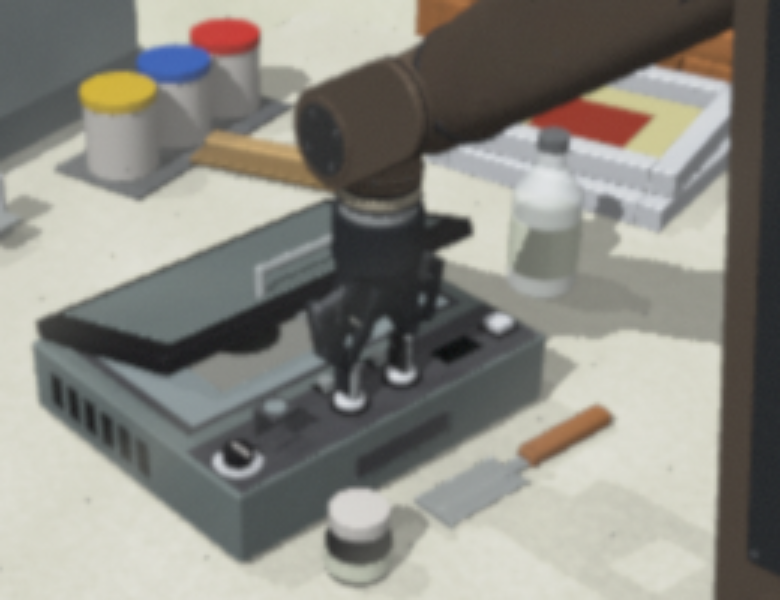

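The lid is rising and both buttons are down. I'll keep holding for over 3 s more.

Request:
{"api": "jog_arm", "payload": {
  "deltas": [
    [[0,0,0],[0,0.0025,0],0.62],
    [[0,0,0],[0,0.0025,0],0.62],
    [[0,0,0],[0,0.0025,0],0.62],
    [[0,0,0],[0,0.0025,0],0.62],
    [[0,0,0],[0,0.0025,0],0.62],
    [[0,0,0],[0,0.0025,0],0.62],
    [[0,0,0],[0,0.0025,0],0.62],
    [[0,0,0],[0,0.0025,0],0.62],
    [[0,0,0],[0,0.0025,0],0.62],
    [[0,0,0],[0,0.0025,0],0.62]
  ]
}}

```text
time: 5.53
eef_pos: [0.5371, -0.0721, 0.0864]
tcp_rot: [0.082, 0.702, -0.702, -0.083]
contact_force: [-5.6, 2.0, 13.7]
opening: 0.616
```

Request:
{"api": "jog_arm", "payload": {
  "deltas": [
    [[0,0,0],[0,0.0025,0],0.62],
    [[0,0,0],[0,0.0025,0],0.62],
    [[0,0,0],[0,0.0025,0],0.62],
    [[0,0,0],[0,0.0025,0],0.62],
    [[0,0,0],[0,0.0025,0],0.62],
    [[0,0,0],[0,0.0025,0],0.62],
    [[0,0,0],[0,0.0025,0],0.62],
    [[0,0,0],[0,0.0025,0],0.62],
    [[0,0,0],[0,0.0025,0],0.62],
    [[0,0,0],[0,0.0025,0],0.62]
  ]
}}

```text
time: 6.37
eef_pos: [0.537, -0.0721, 0.0864]
tcp_rot: [0.081, 0.702, -0.702, -0.084]
contact_force: [-7.5, 1.3, 14.2]
opening: 0.621
```

Request:
{"api": "jog_arm", "payload": {
  "deltas": [
    [[0,0,0],[0,0.0025,0],0.62],
    [[0,0,0],[0,0.0025,0],0.62],
    [[0,0,0],[0,0.0025,0],0.62],
    [[0,0,0],[0,0.0025,0],0.62],
    [[0,0,0],[0,0.0025,0],0.62],
    [[0,0,0],[0,0.0025,0],0.62],
    [[0,0,0],[0,0.0025,0],0.62],
    [[0,0,0],[0,0.0025,0],0.62],
    [[0,0,0],[0,0.0025,0],0.62],
    [[0,0,0],[0,0.0025,0],0.62]
  ]
}}

```text
time: 7.2
eef_pos: [0.5371, -0.0721, 0.0864]
tcp_rot: [0.08, 0.702, -0.702, -0.085]
contact_force: [-7.0, 1.6, 13.5]
opening: 0.621
```

Request:
{"api": "jog_arm", "payload": {
  "deltas": [
    [[0,0,0],[0,0.0025,0],0.62],
    [[0,0,0],[0,0.0025,0],0.62],
    [[0,0,0],[0,0.0025,0],0.62],
    [[0,0,0],[0,0.0025,0],0.62],
    [[0,0,0],[0,0.0025,0],0.62],
    [[0,0,0],[0,0.0025,0],0.62],
    [[0,0,0],[0,0.0025,0],0.62],
    [[0,0,0],[0,0.0025,0],0.62],
    [[0,0,0],[0,0.0025,0],0.62],
    [[0,0,0],[0,0.0025,0],0.62]
  ]
}}

```text
time: 8.03
eef_pos: [0.537, -0.0721, 0.0864]
tcp_rot: [0.08, 0.702, -0.702, -0.085]
contact_force: [-8.1, 0.7, 14.1]
opening: 0.62
```

```bash
python3 - <<'E'
from plant import ctrl
import cv2
c=ctrl.read_camera("side");cv2.imwrite("pics/s6.png",cv2.resize(c["pixels"][80:280,180:440],None,fx=3,fy=3))
a=c["range_z"]
for i in range(1): c2=ctrl.read_camera("side")
import numpy as np
d=cv2.absdiff(c["pixels"],c2["pixels"]);print("changed px",(d.max(2)>30).sum());s=ctrl.get_state();print(s["eef_pos"],s["contact_force"],s["time"])
# lid tilt from plane fit on glass area (full-image px)
m=np.zeros(a.shape,bool);m[160:180,225:255]=1
v,u=np.nonzero(m&(a>0));z=a[v,u];P=np.c_[(u-c["cx"])/c["fx"]*z,-(v-c["cy"])/c["fy"]*z,-z]@c["T"][:3,:3].T+c["T"][:3,3]
n=np.linalg.svd(P-P.mean(0))[2][2];print("mean",P.mean(0),"tilt",np.arccos(abs(n[2])))
E
```

```text
changed px 0
[ 0.53703878 -0.07210978  0.08639807] [-7.29489365  1.71646438 14.06597711] 8.1333
mean [ 0.77508159 -0.09975783  0.11163761] tilt 0.4905762212712429
```

View pics/s6.png

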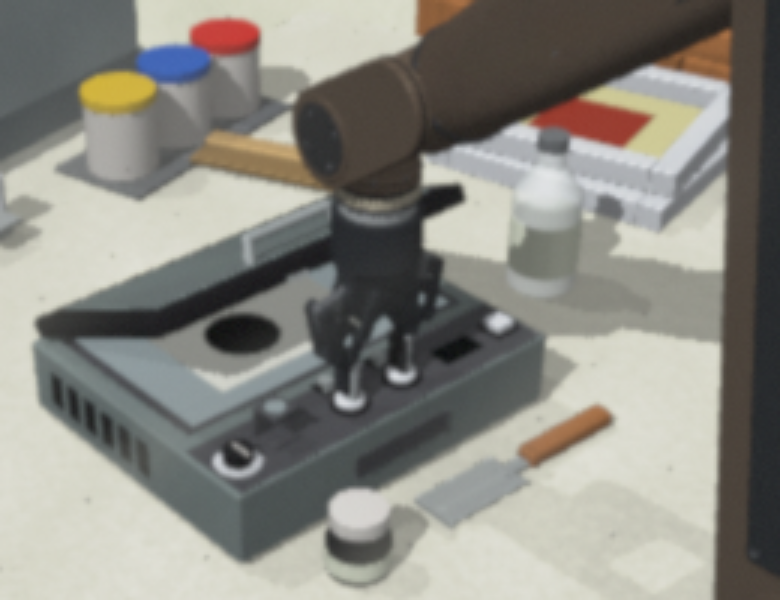

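```bash
cat > tilt.py <<'E'
from plant import ctrl
import cv2,numpy as np
def tilt():
    c=ctrl.read_camera("side");a=c["range_z"];m=np.zeros(a.shape,np.uint8)
    cv2.fillPoly(m,[np.array([(216,180),(258,160),(258,166),(230,180)])],1)
    v,u=np.nonzero((m>0)&(a>0));z=a[v,u];P=np.c_[(u-c["cx"])/c["fx"]*z,-(v-c["cy"])/c["fy"]*z,-z]@c["T"][:3,:3].T+c["T"][:3,3]
    n=np.linalg.svd(P-P.mean(0))[2][2];print("n",len(P),"mean",P.mean(0).round(3),"tilt",np.arccos(abs(n[2])).round(3),"rms",((P-P.mean(0))@n).std().round(4))
    return c
if __name__=="__main__":
    tilt();s=ctrl.get_state();print(s["time"],s["contact_force"])
E
python3 tilt.py
```

```text
n 275 mean [ 0.72  -0.039  0.152] tilt 0.451 rms 0.0005
8.1833 [-7.3708509   2.19353035 13.33043251]
```

Lid tilt measures 0.451 rad, so it is fully up with both buttons held. Now I release straight up.

Request:
{"api": "jog_arm", "payload": {
  "deltas": [
    [[0,0,0],[0,-0.008,0],0.62],
    [[0,0,0],[0,-0.02,0],0.62],
    [[0,0,0],[0,-0.04,0],0.62],
    [[0,0,0],[0,-0.065,0],0.62],
    [[0,0,0],[0.01,-0.085,0],0.62],
    [[0,0,0],[0.02,-0.1,0],0.62],
    [[0,0,0],[0.02,-0.1,0],0.62],
    [[0,0,0],[0.02,-0.1,0],0.62],
    [[0,0,0],[0.02,-0.1,0],0.62]
  ]
}}

```text
time: 8.93
eef_pos: [0.518, -0.0675, 0.1854]
tcp_rot: [0.079, 0.703, -0.702, -0.086]
contact_force: [-0.0, 0.2, -0.2]
opening: 0.622
```

```bash
python3 - <<'E'
from tilt import *
c=tilt();cv2.imwrite("pics/s7.png",cv2.resize(c["pixels"][80:280,180:440],None,fx=3,fy=3))
w=ctrl.read_camera("wrist");cv2.imwrite("pics/w7.png",w["pixels"]);s=ctrl.get_state();print(s["time"],s["contact_force"],s["eef_pos"],abs(s["dq"]).max())
E
```

```text
n 277 mean [ 0.72  -0.039  0.152] tilt 0.45 rms 0.0005
9.0333 [-0.16170473 -1.27396252  0.37571409] [ 0.5177826  -0.06747441  0.18480989] 0.004487207507095413
```

View pics/s7.png

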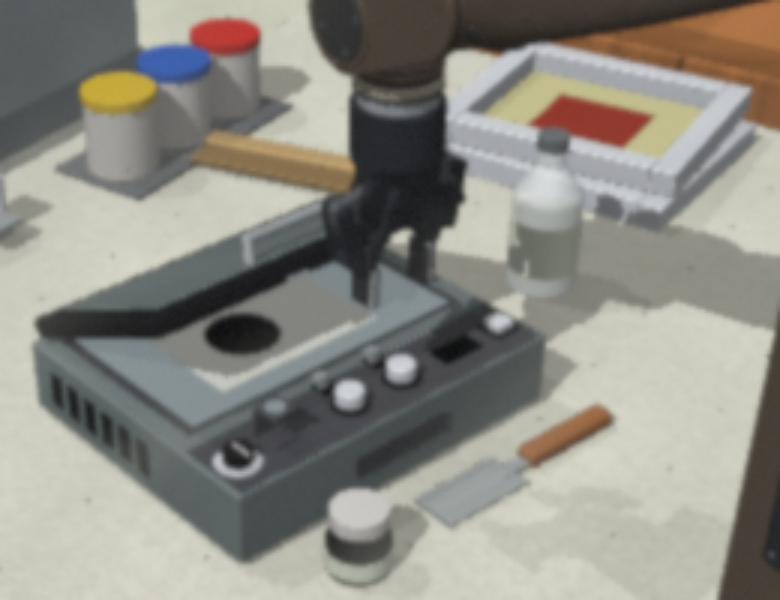

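View pics/w7.png

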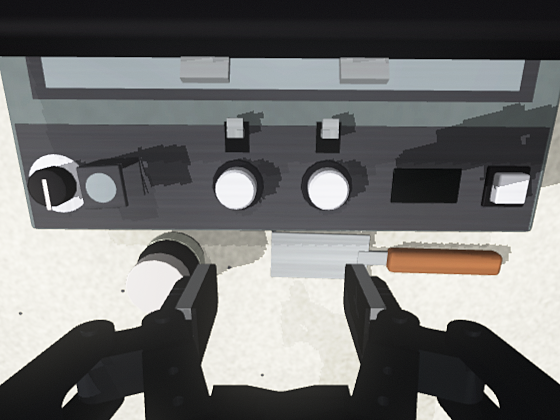

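Both buttons (237,188 and 328,189) and the key are up, the lid stands at 0.45 rad, the other items are where they were, and the gripper is clear.

```bash
python3 -c "
from plant import ctrl
print(ctrl.sign_off())"
```

```text
the job is handed in; nothing more can be done
None
```

The lid is open and standing by itself, and the job is handed in at about 9 s of the 32 s allowed. I pressed both catch buttons together and held them at about 14 N (springs fully down take about 12 N). I let go only once the lid measured fully up, then backed straight up.

- **Lid:** it measured 0.451 rad while the buttons were held and 0.450 rad after release, against the 0.45 rad stop.
- **Buttons and start key:** all looked up again in the last side and wrist pictures. I did not measure their heights.
- **Other items:** the loupe, jar, knife and bottle look unmoved in the last pictures. I did not look at the tub and tape again at the end; the arm did not go near them.
- **Robot:** the gripper is well clear of the unit. The last force reading was about 1.3 N, mostly sideways, slightly more than the usual noise of up to about 0.7 N. I saw nothing touching the gripper.
- **Disagreements:** the three cameras placed the button pair up to 4 mm apart, so I lined up with the wrist camera relative to the fingertips. A first rough lid-tilt fit gave 0.49 rad because it took in surfaces other than the lid, so I redid it on the lid alone.

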